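Register a cheese block on the wire cutter

ROBOT

A 7-joint arm with a two-finger parallel gripper is mounted at the origin on the work surface. World frame = base frame: x ahead of the robot, y to its left, z up, the work surface at z = 0. Lengths are in mm, angles in degrees, forces in N, time in s.
With the tool pointing down it reaches from about 425 to 975 mm from the base axis. Payload 16.7 kg.
Tool frame: the origin (TCP) lies on the centre line of the jaws, within the pads' length; the fingertips stand 11 mm ahead of it and the grasp point (between the pads) lies 8 mm behind it; z points along the fingers, y is the direction in which the jaws open and shut (so a half turn about z gives the same grasp; the last joint's range is limited). The gripper opens to 85 mm and grips with 20 to 120 N. Pads are 22 mm wide; open, the fingers measure 114 mm over their backs; the gripper's body (76 mm by 85 mm) begins 54 mm behind the grasp point. The pads swing forward as they close: fully open they stand 13 mm farther back than shut.
Start: joints at [-80.185, 24.414, 4.234, 92.017, -1.954, 63.644, -3.845], TCP at [212.85, 640.525, 242.302] pointing down, gripper open.
Joint ranges: [-163.25, 163.25], [-28.42, 122.38], [-70.27, 78.77], [12.13, 141.07], [-58.53, 238.53], [9.26, 117.41], [-156.51, 156.51]. Speed limits (degrees/s): [108.29, 108.29, 136.94, 136.94, 172.46, 172.46, 172.46].

INTERFACE

Orientations are given as [roll, pitch, yaw] about the fixed x, y, z axes, in that order (R = Rz(yaw) Ry(pitch) Rx(roll)).
In Python, from cell import arm gives the robot as it stands.
- The arm moves only by the tool send_rows, never from a script. Its argument "commands" is text: rows parted by semicolons, each of 4 numbers parted by spaces: the shift along the world's x, y, z in cm, then the turn about the world's z in rad. In form: dx dy dz roll; .... A call has 1 to 12 rows; each row is the pose to reach, as a shift and turn from the pose commanded when the call began; what a row does not reach only later rows make up. A row lasts 1/8 s, in which the tool goes at most 62.5 mm and 10.7 degrees, less where a joint would pass 70% of its speed; a pose out of reach is approached as far as the arm can. A call with a gripper value outside its range is refused whole. "gripper" is the gripper's target within -1 to 1 (shut at 1, half-way at 0, fully open at -1), set as the call begins (left out, the last holds). The fingers move at their own pace and stop on an object; "force" is the grip in N (left out, the last holds). Time passes only in rows, so rows that repeat a pose let the fingers close. It gives the time, the measured TCP pose, the force and the opening at its end, in the units of the state.
- arm.state(): the state, without advancing time (a new reading comes with each control period).
- arm.grab_frame(name): name is "scene" or "top" or "wrist"; returns the picture (400x640x3 uint8, red, green, blue); there is no depth.
- arm.camera_params(name): a dict with "fx", "fy", "cx", "cy" (pixels), "distortion" ([k1, k2, p1, p2, k3] as OpenCV has them; the pictures are not rectified), "camera_from_world" (4x4, takes a point from world to camera coordinates); the wrist camera has in their place "T_tool_cam" (4x4, takes a point from camera to tool coordinates, whose origin is the TCP and whose axes are the flange's). Camera axes: x right, y up, looking along -z (the intrinsics and any distortion apply to the point x, -y, -z); pixel columns grow to the right and rows downward; lengths in mm; the calibration is good to about 2 mm. A picture is of the moment at which its call begins: read the wrist's pose just before it. camera_params takes no time and is no camera call.
- arm.close_job(): hands the job in, once; it reports no verdict.
The state is a dict: "time_s": time; "joints": joint angles; "joint_vel": joint speeds; "joint_efforts": joint torques, N m; "position": TCP position; "eef_rot": TCP orientation; "ft_force": force on the tool from outside, world axes, zero at the start; "wrist_torque": the same for the moment, N m; "opening": finger opening in mm.
Only numpy, scipy, OpenCV 4.12 (cv2) and the standard library are available. Lean on these libraries where they do the work, as an engineer would, in place of code of your own. Each camera call takes 0.05 s, during which the arm holds its last target. There are 200 camera calls.

TASK

Set up the next cut on the cheese cutter: lay the long rectangular block from the marble slab flat on the cutter's white board, lengthways along the fence, and push it until it sits square and tight against both the fence and the portion stop. Only then take the black handle of the raised wire bow and lower it gently, never letting it drop, until the wire rests on top of the cheese, and leave it there; I will pull it through. Leave the cheese wedge, the tag stands and the knife where they are.

Things in the scene. Friction and masses are not known exactly. Their poses are not given: they have to be found in the camera images.
- block: Long rectangular yellow cheese block, 150 mm long, 60 wide, 50 high, about 0.5 kg, lying on the marble slab (slab top 20 mm above the counter). Origin: centre of its underside; z up, y along its length, x across its width. It is the same either way round. The slab's other cheese is a wedge.
- block_mid (a point): The middle of the cheese block, 25 mm above its origin; axes as the block.
- cutter: Wire cheese cutter, fixed: a white board on a steel tray, 300 mm along x by 270 along y. Origin on the counter under it; x points away from the robot to the hinge, y left along the fence, z up. The flat board top is 30 mm above the counter, x -115 to +175 mm, y -155 to +105 mm. The wire comes down in the plane y = 0 over a dark slot line.
- fence (a point): On the board's top at the foot of the fence's front face, in the wire plane: cutter x = +20 mm, y = 0; axes as the cutter. The fence is an dark steel bar 22 mm high, 24 mm thick, along y from -155 to +105 mm with a 12 mm gap for the wire; its front face looks to -x (to the robot). With the block home, block_mid is at x = -30 mm here.
- stop: Portion stop, locked on the fence 40 to 70 mm left (+y) of the wire: a 6 mm dark steel plate square to the fence, reaching 76 mm out in front of it, top 36 mm above the board; a saddle with a black knob (top 51 mm) holds it. Origin: in the plate's face, at the fence's face, on the board; axes as the cutter. The face looks to -y; with the block home, block_mid is at y = -75 mm here.
- bow (a joint): Angle of the wire bow, rad: 0 with its 200 mm wire level in the slot, growing as the handle end swings up; starts at 1.3 to 1.5, limit 1.7. Weighs 0.35 kg; hinge friction holds it above about 1.0, lower it falls unless held. The wire (4 mm thick to the touch) runs straight out from the hinge axis and meets the upper fence-side edge of a block that is home at about 0.29.
- hinge (a point): The bow's hinge axis: on the cutter at x = +145 mm, y = 0, 44 mm above the counter; the axis lies along the cutter's y. Axes as the cutter.
- grip (a point): Middle of the bow's black handle, a round bar 26 mm thick (33 mm from here to its end), nearly upright when raised; it can be pinched from above across the cutter's y and turns between the pads as the bow swings. With the bow at angle q it is in the cutter's frame at x = 145 - 245 cos q + 40 sin q, y = 0, z = 44 + 245 sin q + 40 cos q (mm).
- wedge: Bystander: pale cheese wedge with a brown rind on the marble slab, 105 mm long, 75 mm wide, 45 mm high. Origin: middle of its underside.
- tag_slab: Bystander: black tag stand with a blank white card 78 mm wide, foot 38 mm across, 110 mm high, at the right of the slab. Origin: centre of its foot.
- tag_back: Bystander: a second such tag stand, on the counter at the back. Origin: centre of its foot.
- knife: Bystander: cheese knife, 250 mm long, lying left of the cutter. Origin: on the counter where the blade meets the handle.
Things that resemble listed ones, but are neither listed nor needed, are in the scene too. Leave any blue or purple look-alike of the block alone.

How it is judged:
By the outcome, as a careful person would: the job done as asked, in the order asked, and still so for the second after the job is handed in, with the robot touching nothing.
It also fails if it takes over 72 s, if anything falls off the work surface, if the arm or the gripper's body presses on something with over 40 N, if the wrist force passes 120 N, or if a joint passes its speed limit or range.

## Working session

There is one attempt and no reset: what is moved stays moved. The work goes in short steps, Python scripts to look and compute and a tool call to move; the robot and the scene stay as the last step left them, time stands still between calls to the robot, and variables do not carry over. Pictures are saved under pics/ and viewed, about 8 in all and at most 12, crops included, and the job is handed in when it is done.

Besides the shell and the picture viewer there is one more tool, called after "Call:" as name(argument=value, ...), one argument or row to a line, values as JSON. send_rows: Moves the arm, as the interface text tells. Its arguments: {"type":"object","properties":{"commands":{"type":"string"},"gripper":{"type":"number"},"force":{"type":"number"}},"required":["commands"]}

```bash
mkdir -p pics; ls
cat > h.py <<'E'
import numpy as np, cv2
from cell import arm
from scipy.spatial.transform import Rotation as R
def grab(n,f):
    s=arm.state(); im=arm.grab_frame(n); cv2.imwrite(f'pics/{f}.png',cv2.cvtColor(im,cv2.COLOR_RGB2BGR)); return s,im
def cam(n,s=None):
    p=arm.camera_params(n); K=np.array([[p['fx'],0,p['cx']],[0,p['fy'],p['cy']],[0,0,1]]); D=np.array(p['distortion'],float)
    if n=='wrist':
        T=np.eye(4); T[:3,:3]=R.from_euler('xyz',s['eef_rot'],degrees=True).as_matrix(); T[:3,3]=s['position']
        W=T@np.array(p['T_tool_cam'])
    else: W=np.linalg.inv(np.array(p['camera_from_world']))
    return K,D,W
def ray(c,uv):
    K,D,W=c; q=cv2.undistortPoints(np.array(uv,float).reshape(-1,1,2),K,D).reshape(-1,2)
    d=np.c_[q[:,0],-q[:,1],-np.ones(len(q))]@W[:3,:3].T
    return W[:3,3],d
def onz(c,uv,z):
    o,d=ray(c,uv); return o+d*((z-o[2])/d[:,2])[:,None]
def proj(c,P):
    K,D,W=c; Q=(np.array(P,float).reshape(-1,3)-W[:3,3])@W[:3,:3]; Q=Q*[1,-1,-1]
    return cv2.projectPoints(Q,np.zeros(3),np.zeros(3),K,D)[0].reshape(-1,2)
E
python3 - <<'E'
from h import *
print(arm.state())
for n in('scene','top'):
    grab(n,n+'0'); print(cam(n))
a=[cv2.imread(f'pics/{n}0.png') for n in('scene','top')]
E
```

```text
pics
{'time_s': 0.0, 'joints': array([-80.18528592,  24.45045496,   4.23143665,  92.0524403 ,
        -1.95354637,  63.64428075,  -3.84509325]), 'joint_vel': array([ 0.05514906, -0.02964282,  0.00140025,  0.02168563,  0.06149982,
       -0.08924411, -0.01884409]), 'joint_efforts': array([ 4.00426570e-04, -9.49835801e+01,  3.76114815e+00, -4.63522339e+01,
        1.92911929e-02,  1.03676747e-02,  2.92810955e-05]), 'position': array([212.7474115 , 640.17385381, 241.59975152]), 'eef_rot': array([-1.79925214e+02,  5.84562668e-03,  1.61617213e+02]), 'ft_force': array([0.35532779, 0.12311328, 0.72130377]), 'wrist_torque': array([-0.06514743,  0.02642499, -0.01665745]), 'opening': 85.25321295510003}
(array([[376.95026182,   0.        , 320.09758569],
       [  0.        , 376.95026182, 199.58328983],
       [  0.        ,   0.        ,   1.        ]]), array([-0.08259863,  0.        ,  0.        ,  0.        ,  0.        ]), array([[ 1.69931132e-01, -8.12845032e-01,  5.57141242e-01,
         1.04936814e+03],
       [ 9.85442365e-01,  1.37196770e-01, -1.00401154e-01,
        -2.24617291e+02],
       [ 5.17260019e-03,  5.66091865e-01,  8.24325933e-01,
         9.09805041e+02],
       [ 0.00000000e+00,  0.00000000e+00,  0.00000000e+00,
         1.00000000e+00]]))
(array([[405.63393156,   0.        , 315.01950308],
       [  0.        , 405.63393156, 199.432384  ],
       [  0.        ,   0.        ,   1.        ]]), array([-0.06101811,  0.        ,  0.        ,  0.        ,  0.        ]), array([[-1.03391841e-01,  9.70969643e-01, -2.15703684e-01,
         2.42308505e+02],
       [-9.94640300e-01, -1.01126271e-01,  2.15441523e-02,
        -9.64770729e+01],
       [-8.94591300e-04,  2.16775067e-01,  9.76221169e-01,
         1.22816653e+03],
       [ 0.00000000e+00,  0.00000000e+00,  0.00000000e+00,
         1.00000000e+00]]))
```

View pics/scene0.png

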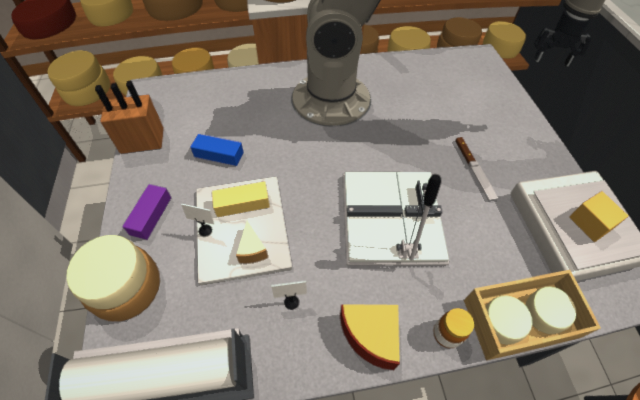

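View pics/top0.png

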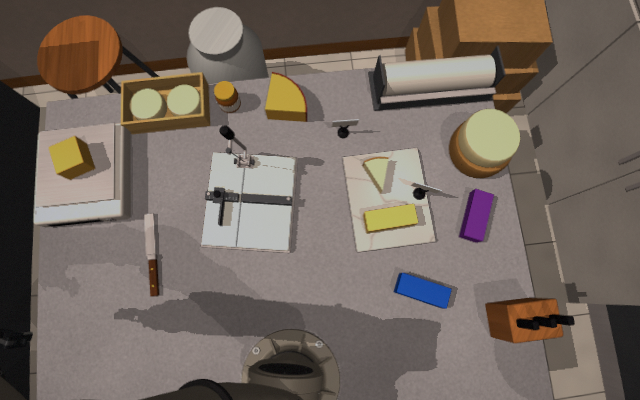

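Candidates for the block: the yellow bar on the marble slab (scene 240,198 / top 390,217), the blue bar (scene 217,150), the purple bar (scene 147,211), the yellow cube on the scale (scene 600,215) and the yellow quarter (scene 372,335). I choose the yellow bar on the slab beside the wedge. The cutter is at top 250,202, with the stop at its left at top (221,205). The bow's handle is at top (227,132).

Run:
```python
from h import *
im=cv2.imread('pics/top0.png'); c=cam('top')
hsv=cv2.cvtColor(im,cv2.COLOR_BGR2HSV)
m=cv2.inRange(hsv,(18,120,90),(38,255,255)); m2=np.zeros_like(m); m2[195:240,350:435]=m[195:240,350:435]
n,l,st,_=cv2.connectedComponentsWithStats(m2); k=1+np.argmax(st[1:,4]); pts=np.argwhere(l==k)[:,::-1].astype(np.float32)
r=cv2.minAreaRect(pts); b=cv2.boxPoints(r); print(r); W=onz(c,b,70); print(W.round(1)); print('sides',[np.linalg.norm(W[i]-W[i-1]).round(1) for i in range(4)])
a=cv2.resize(im[110:260,190:310],None,fx=5,fy=5,interpolation=cv2.INTER_CUBIC)[:600]
d=cv2.resize(im[195:240,355:425],None,fx=2.8,fy=2.8,interpolation=cv2.INTER_CUBIC)
a=cv2.resize(im[110:260,190:310],(480,600),interpolation=cv2.INTER_CUBIC)
o=np.zeros((600,800,3),np.uint8); o[:,:480]=a; o[:d.shape[0],490:490+d.shape[1]]=d
cv2.imwrite('pics/c1.png',o)
```

```text
((390.2297058105469, 217.87838745117188), (21.536264419555664, 52.443267822265625), 80.53767395019531)
[[ 447.9 -255.9   70. ]
 [ 457.6 -410.3   70. ]
 [ 394.3 -410.8   70. ]
 [ 385.2 -258.1   70. ]]
sides [np.float64(62.8), np.float64(154.7), np.float64(63.3), np.float64(153.0)]
```

View pics/c1.png

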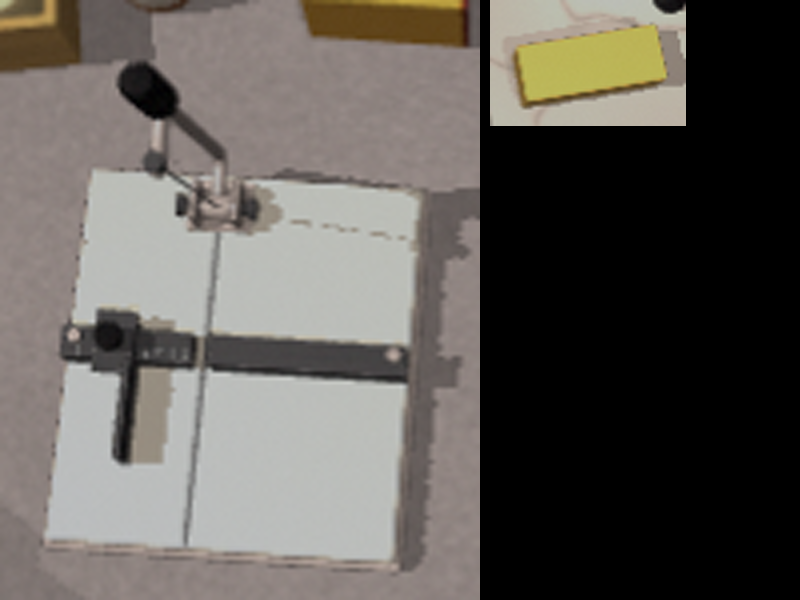

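Run:
```python
from h import *
c=cam('top')
uv=np.array([[47,543],[398,561],[93,170],[422,188],[185,545]])/4+[190,110]
L=np.array([[-115,105],[-115,-155],[175,105],[175,-155],[-115,0.]])
W=onz(c,uv,30)[:,:2]; print(W.round(1))
lc,wc=L.mean(0),W.mean(0); H=(L-lc).T@(W-wc); th=np.arctan2(H[0,1]-H[1,0],H[0,0]+H[1,1])
Rm=np.array([[np.cos(th),-np.sin(th)],[np.sin(th),np.cos(th)]]); t=wc-Rm@lc
print('yaw',np.degrees(th),'t',t,'res',(W-(L@Rm.T+t)).round(1))
f=lambda x,y,z:np.r_[Rm@[x,y]+t,z]
# handle angle from both views
P={}
for q in(1.3,1.4,1.5):
    g=f(145-245*np.cos(q)+40*np.sin(q),0,44+245*np.sin(q)+40*np.cos(q)); print(q,g.round(0),proj(c,g),proj(cam('scene'),g))
print('home block mid',f(-10,-35,55))
# check projections of fence foot & stop tip
for p in[(20,-155,30),(20,0,30),(20,40,52),(-56,40,66),(-56,46,66)]: print(p,(proj(c,f(*p))-[190,110])*4, proj(cam('scene'),f(*p)))
```

```text
[[401.8 226. ]
 [362.2 -32.2]
 [689.2 177.5]
 [647.4 -76.7]
 [390.  123.6]]
yaw -9.27306150832191 t [500.36592954 103.55143994] res [[-2.   0.3]
 [ 0.3 -1.4]
 [-0.8 -1.5]
 [-0.7  1. ]
 [ 3.2  1.6]]
1.3 [617.  85. 291.] [[226.28130546 141.55444964]] [[429.134703   178.74082638]]
1.4 [641.  81. 292.] [[227.2508404  131.88977222]] [[431.39703847 187.88604262]]
1.5 [666.  77. 291.] [[228.42648376 122.70573399]] [[433.43008211 198.1111675 ]]
home block mid [484.85672004  70.62023254  55.        ]
(20, -155, 30) [[409.021091   382.50838946]] [[345.44925601 208.16536015]]
(20, 0, 30) [[204.8667     370.81619959]] [[400.61183551 207.87977771]]
(20, 40, 52) [[146.33733471 361.58186823]] [[416.38974603 203.43325563]]
(-56, 40, 66) [[131.33646171 459.48922837]] [[413.34301709 178.50875588]]
(-56, 46, 66) [[123.16790052 458.99983876]] [[415.42490083 178.50547962]]
```

Run:
```python
from h import *
t,s=cam('top'),cam('scene')
def tri(a,b):
    o1,d1=ray(t,[a]);o2,d2=ray(s,[b]);A=np.c_[d1[0],-d2[0]];k=np.linalg.lstsq(A,o2-o1,rcond=None)[0]
    return (o1+k[0]*d1[0]).round(0),(o2+k[1]*d2[0]).round(0)
print('tag foot',onz(t,[[419,194]],25),onz(s,[[205,230]],25))
print('card ends',tri((411,182),(215,213)),tri((457,197),(184,209)))
print('wedge tip',onz(t,[[391,190],[365,162]],65)); print(arm.camera_params('wrist')['T_tool_cam'])
```

```text
tag foot [[ 492.13849459 -441.17223568   25.        ]] [[ 498.0568715  -441.96609665   25.        ]]
card ends (array([ 510., -397.,  118.]), array([ 510., -394.,  117.])) (array([ 457., -528.,   99.]), array([ 460., -483.,   82.]))
wedge tip [[ 504.46592352 -348.68943183   65.        ]
 [ 598.2992338  -283.33224043   65.        ]]
[[-3.97421224e-04  9.63169301e-01  2.68895408e-01  6.88442822e+01]
 [ 9.99999921e-01  3.76213034e-04  1.30401439e-04  4.39054041e-01]
 [ 2.44367056e-05  2.68895438e-01 -9.63169374e-01 -1.31819884e+02]
 [ 0.00000000e+00  0.00000000e+00  0.00000000e+00  1.00000000e+00]]
```

Call:
send_rows(
  commands="3.5 -5 0 -0.1; 7 -10 0 -0.2; 12 -17 0 -0.35; 17 -24 0 -0.5; 22 -31 0 -0.65; 26 -38 0 -0.8; 28 -44 0 -0.95; 29 -50 0 -1.1; 29 -56 0 -1.17; 29 -62 0 -1.18; 29 -67 0 -1.18; 28 -72 0 -1.18",
  gripper=-1,
)

```text
time_s: 1.6
position: [495.2, -29.6, 242.3]
eef_rot: [180.0, -0.0, 94.0]
ft_force: [0.6, -0.4, 0.3]
opening: 85.5
```

Call:
send_rows(
  commands="-1 -4 0 0; -2 -8 0 0; -3.5 -13 0 0; -5 -18 0 0; -6.5 -22 0 0; -7.2 -23.5 0 0; -7.2 -23.5 0 0; -7.2 -23.5 0 0",
)

```text
time_s: 2.6
position: [423.6, -261.9, 242.2]
eef_rot: [-180.0, -0.0, 94.0]
ft_force: [-0.4, 0.6, 0.3]
opening: 85.3
```

Run:
```python
from h import *
s,im=grab('wrist','w1'); print(s['position'],s['eef_rot'])
c=cam('wrist',s); hsv=cv2.cvtColor(im,cv2.COLOR_RGB2HSV)
m=cv2.inRange(hsv,(20,110,110),(38,255,255)); m=cv2.morphologyEx(m,cv2.MORPH_OPEN,np.ones((5,5)))
cs=cv2.findContours(m,0,2)[0]
for k in sorted(cs,key=cv2.contourArea)[-3:]:
    r=cv2.minAreaRect(k);b=cv2.boxPoints(r);W=onz(c,b,70);print(cv2.contourArea(k),r,W.round(1),W.mean(0).round(1),[np.linalg.norm(W[i]-W[i-1]).round(1) for i in range(4)],[np.degrees(np.arctan2(*(W[i]-W[i-1])[1::-1])).round(1) for i in range(4)])
```

```text
[ 423.63309318 -261.91233974  242.16925933] [-1.79987018e+02 -1.79574287e-02  9.40485175e+01]
```

View pics/w1.png

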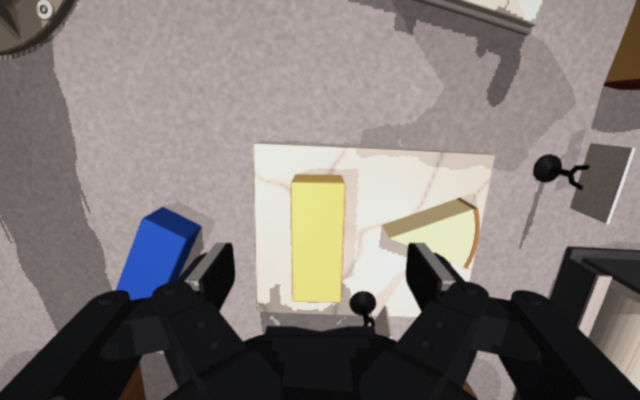

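The wrist view shows the yellow block's top (columns 291–344, rows 182–302) on the slab, with the blue bar at (165,255) and the wedge at (440,235). The block is the right one.

Run:
```python
from h import *
s=arm.state();c=cam('wrist',s); im=cv2.imread('pics/w1.png');hsv=cv2.cvtColor(im,cv2.COLOR_BGR2HSV); print(hsv[240,318],hsv[180,318],hsv[240,280])
m=cv2.inRange(hsv,(20,90,200),(38,255,255)); m[:, :270]=0;m[:,360:]=0
cs=cv2.findContours(m,0,2)[0]
k=max(cs,key=cv2.contourArea)
r=cv2.minAreaRect(k);b=cv2.boxPoints(r);W=onz(c,b,70);print(b,cv2.contourArea(k),W.round(1),W.mean(0).round(1),[np.linalg.norm(W[i]-W[i-1]).round(1) for i in range(4)],[np.degrees(np.arctan2(*(W[i]-W[i-1])[1::-1])).round(1) for i in range(4)])
```

```text
[ 29 102 231] [ 19 140 166] [ 24  11 231]
[[291. 182.]
 [344. 182.]
 [344. 301.]
 [291. 301.]] 5937.0 [[ 392.2 -263.    70. ]
 [ 448.9 -259.    70. ]
 [ 462.8 -406.4   70. ]
 [ 398.5 -411.    70. ]] [ 425.6 -334.9   70. ] [np.float64(148.1), np.float64(56.8), np.float64(148.0), np.float64(64.5)] [np.float64(92.4), np.float64(4.1), np.float64(-84.6), np.float64(-175.9)]
```

Call:
send_rows(
  commands="0 -2.5 -2 0; -0.1 -5.3 -5 0; -0.1 -5.3 -8.5 0; -0.1 -5.3 -12 0; -0.1 -5.3 -15 0; -0.1 -5.3 -17.3 0; -0.1 -5.3 -18.6 0; -0.1 -5.3 -18.6 0; -0.1 -5.3 -18.6 0",
)

```text
time_s: 3.78
position: [422.9, -315.8, 57.0]
eef_rot: [180.0, 0.0, 94.0]
ft_force: [-0.4, 0.4, -0.0]
opening: 85.2
```

Call:
send_rows(
  commands="0 0 0 0; 0 0 0 0; 0 0 0 0; 0 0 0 0; 0 0 0 0; 0 0 0 0; 0 0 0 0; 0 0 0 0",
  gripper=0.6,
  force=35,
)

```text
time_s: 4.78
position: [422.9, -315.7, 57.1]
eef_rot: [179.9, 0.0, 94.0]
ft_force: [-0.3, 2.3, 9.6]
opening: 59.4
```

Call:
send_rows(
  commands="0 0 0.7 0; 0 0 2 0; 0 0 3.5 0; 0 0 5.5 0; 0 0 7.5 0; 0 0 9.5 0; 0 0 11 0; 0 0 11 0",
)

```text
time_s: 5.78
position: [422.9, -315.8, 167.4]
eef_rot: [179.9, 0.0, 94.0]
ft_force: [0.3, -0.6, -4.8]
opening: 59.3
```

Run:
```python
from h import *
print(arm.state()['position'],arm.state()['ft_force'])
s,im=grab('wrist','w2')
grab('scene','s2')
a=cv2.imread('pics/s2.png')[120:300,170:470]
o=np.zeros((600,800,3),np.uint8); o[:400,:640]=cv2.imread('pics/w2.png'); o[400:580,:300]=a; cv2.imwrite('pics/c2.png',o)
```

```text
[ 422.86052746 -315.77779072  167.42200871] [ 0.29461524 -0.55978686 -4.81962883]
```

View pics/c2.png

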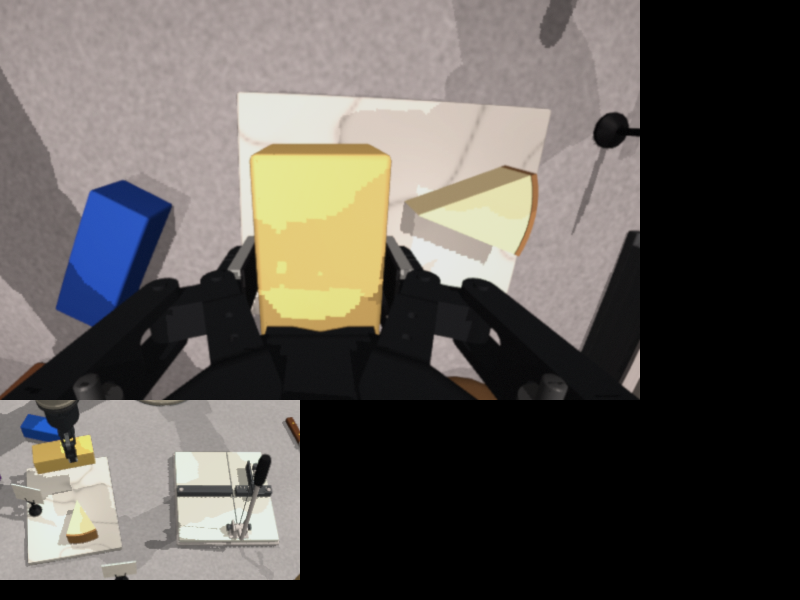

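The block is held level; its left-end top edge is at row 154, columns 251–390. I'll measure that end relative to the TCP and plan the placing.

Run:
```python
from h import *
s=arm.state();c=cam('wrist',s);im=cv2.imread('pics/w2.png');hsv=cv2.cvtColor(im,cv2.COLOR_BGR2HSV)
m=cv2.inRange(hsv,(18,90,205),(38,255,255)); 
print([ (r,np.flatnonzero(m[r,230:410])[[0,-1]]+230) for r in(160,180,200,220,240)])
print([(u,np.flatnonzero(m[100:300,u])[0]+100) for u in(260,290,320,350,380)])
W=onz(c,[[252,156],[389,156],[254,200],[388,200],[320,155]],s['position'][2]+13);print(W)
th=np.radians(94); ty=np.array([np.cos(th),np.sin(th)]); print((W[:,:2]-s['position'][:2])@np.c_[ty,[ty[1],-ty[0]]])
```

```text
[(160, array([250, 390])), (180, array([251, 388])), (200, array([252, 387])), (220, array([255, 386])), (240, array([257, 384]))]
[(260, np.int64(154)), (290, np.int64(154)), (320, np.int64(154)), (350, np.int64(154)), (380, np.int64(154))]
[[ 390.2284247  -264.28935351  179.07906558]
 [ 446.28755803 -260.36314159  179.07906558]
 [ 391.24482128 -283.04810897  179.07906558]
 [ 448.34423703 -279.05140025  179.07906558]
 [ 418.02624615 -261.97879379  179.07906558]]
[[ 53.15564578 -28.42498271]
 [ 53.16180619  27.77147209]
 [ 34.37168546 -28.71960664]
 [ 34.37560451  28.51951411]
 [ 53.52149909  -0.53369885]]
```

Call:
send_rows(
  commands="0.5 -0 0 0; 1.5 3 0 -0.03; 3 7 0 -0.07; 4.5 11 0 -0.11; 5.5 15 0 -0.15; 6 19.5 0 -0.19; 6.2 24 0 -0.22; 6.2 28.5 0 -0.232; 6 32.5 0 -0.232; 5.8 36 0 -0.232; 5.6 38.5 0 -0.232; 5.6 39.5 0 -0.232",
)

```text
time_s: 7.38
position: [478.2, 80.8, 165.9]
eef_rot: [-180.0, 0.0, 80.8]
ft_force: [-0.6, 0.2, -3.9]
opening: 59.0
```

Run:
```python
from h import *
s,im=grab('wrist','w3');print(s['position'],s['eef_rot'],s['time_s'])
```

```text
[478.20986884  80.8027487  165.87903229] [-1.79968460e+02  2.91756303e-02  8.08240903e+01] 7.375
```

View pics/w3.png

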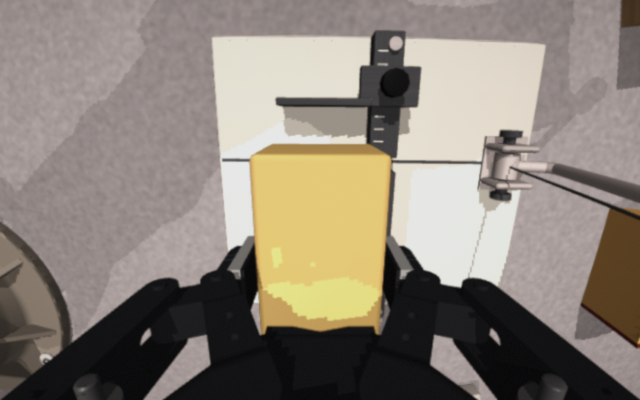

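The view shows the slot line from (222,160) to (480,162), the stop plate at (277–362, 98–105) and the fence's front edge at col 367–374. I'll refine the cutter frame from these.

Run:
```python
from h import *
s=arm.state();c=cam('wrist',s);im=cv2.imread('pics/w3.png');g=cv2.cvtColor(im,cv2.COLOR_BGR2GRAY).astype(int)
# slot line: dark minimum per column
u1=np.r_[228:248:4,420:476:4]; S=[[u,150+np.argmin(g[150:172,u])] for u in u1]
P=onz(c,S,30)
# fence top front edge: strongest bright->dark step
F=[[360+np.argmin(np.diff(g[r,360:385])),r] for r in (36,40,44,48,52,56,60,110,114,118,140)]
Q=onz(c,F,52)
# stop plate top, lower(face-side) edge
T=[]
for u in range(284,356,8):
    col=g[96:112,u]; T.append([u,96+np.argmax(np.diff(col))+.5])
V=onz(c,T,66)
B=[[u,np.argmax(np.diff(g[30:50,u]))+30.5] for u in (230,270,310,350,450,500)]; E=onz(c,B,30)
th=np.radians(-9.27);Rm=np.array([[np.cos(th),-np.sin(th)],[np.sin(th),np.cos(th)]]);t=np.array([500.37,103.55])
for n,A,pix in(('slot',P,S),('fence',Q,F),('stop',V,T),('leftedge',E,B)):
    C=(A[:,:2]-t)@Rm; d=np.linalg.svd(C-np.median(C,0))[2][0]; print(n,np.median(C,0).round(1),'ang',np.degrees(np.arctan(d[1]/d[0])).round(2)); print(C.round(1).tolist())
```

```text
slot [89.5  2.7] ang -0.4
[[-104.3, 4.1], [-100.6, 4.1], [-96.8, 4.0], [-93.1, 4.0], [-89.3, 4.0], [74.3, 3.4], [78.1, 3.4], [81.9, 2.5], [85.7, 2.5], [89.5, 2.6], [93.3, 2.6], [97.1, 2.6], [100.9, 2.6], [104.7, 2.7], [108.5, 2.7], [112.4, 2.7], [116.2, 2.7], [120.1, 2.8], [123.9, 2.8]]
fence [19.4 89.2] ang 89.31
[[20.4, 103.7], [19.8, 100.8], [19.9, 97.9], [20.0, 95.1], [19.3, 92.1], [19.4, 89.2], [19.5, 86.3], [19.4, 48.3], [18.7, 45.1], [18.9, 41.9], [18.7, 24.1]]
stop [-21.9  50.4] ang 0.05
[[-46.5, 50.4], [-40.3, 50.4], [-34.2, 50.4], [-28.1, 50.4], [-21.9, 50.4], [-15.8, 50.4], [-9.7, 50.4], [-3.6, 50.5], [2.6, 50.5]]
leftedge [-10.5 108.5] ang -0.38
[[-94.9, 109.0], [-61.0, 109.4], [-27.4, 108.5], [6.3, 108.6], [91.4, 108.4], [135.6, 107.3]]
```

Run:
```python
from h import *
s=arm.state();c=cam('wrist',s);im=cv2.imread('pics/w3.png');g=cv2.cvtColor(im,cv2.COLOR_BGR2GRAY).astype(int)
print(g[94:125,300],g[94:125,281]); 
th=np.radians(-9.27);Rm=np.array([[np.cos(th),-np.sin(th)],[np.sin(th),np.cos(th)]]);t=np.array([500.37,103.55])
for z,v in((66,97),(66,105),(30,105),(30,108)): print(z,v,((onz(c,[[300,v]],z)[0,:2]-t)@Rm).round(1))
tc=cam('top');tg=cv2.cvtColor(cv2.imread('pics/top0.png'),cv2.COLOR_BGR2GRAY).astype(int)
for r in (208,212,216,220,222): print(r,tg[r,213:236])
for u in(218,219,222,223): print(u,((onz(tc,[[u,214]],66)[0,:2]-t)@Rm).round(1))
```

```text
[225 224 213 162  95  69  66  65  65  63  51  36  68 122 143 146 147 146
 146 148 146 147 147 147 146 147 153 170 175 179 178] [223 218 195 139  86  68  65  65  63  62  51  75 154 203 218 222 225 224
 225 225 225 225 224 225 226 226 225 226 229 230 230]
66 97 [-34.1  57.4]
66 105 [-34.2  51.5]
30 105 [-36.5  52.8]
30 108 [-36.6  50.3]
208 [187 188 189 189 188 184 147  67  46  22  44  99 142 142 141 143 142 141
 143 156 189 188 189]
212 [188 188 188 188 188 179  96  69  21  25  69 142 143 141 142 142 141 142
 155 189 188 188 188]
216 [188 187 188 188 184 146  66  47  20  39  94 141 141 141 142 141 142 141
 155 189 189 188 189]
220 [188 188 188 188 181  96  64  22  21  64 142 142 142 142 141 142 142 144
 160 189 189 188 188]
222 [188 188 188 189 180  70  66  16  27  73 142 142 143 142 142 143 142 155
 189 189 189 188 189]
218 [-24.9  57.6]
219 [-24.7  54.7]
222 [-24.2  45.9]
223 [-24.   42.9]
```

Call:
send_rows(
  commands="0.1 0.8 -1 -0.005; 0.1 1.6 -2.5 -0.009; 0.1 1.6 -4.5 -0.009; 0.1 1.6 -6.5 -0.009; 0.1 1.6 -8 -0.009; 0.1 1.6 -9 -0.009; 0.1 1.6 -9.4 -0.009; 0.1 1.6 -9.6 -0.009; 0.1 1.6 -9.7 -0.009; 0.1 1.6 -9.7 -0.009",
)

```text
time_s: 8.68
position: [479.5, 95.5, 69.6]
eef_rot: [180.0, -0.0, 80.2]
ft_force: [-0.8, 0.2, -3.4]
opening: 59.3
```

Call:
send_rows(
  commands="0 0 -0.1 0; 0 0 -0.2 0; 0 0 -0.25 0; 0 0 -0.25 0; 0 0 -0.25 0",
)

```text
time_s: 9.3
position: [479.4, 95.4, 67.1]
eef_rot: [-180.0, -0.0, 80.2]
ft_force: [-3.0, 0.2, 8.1]
opening: 59.0
```

Call:
send_rows(
  commands="0 0 0.06 0; 0.1 -0.02 0.06 0; 0.2 -0.03 0.06 0; 0.3 -0.05 0.06 0; 0.4 -0.07 0.06 0; 0.5 -0.08 0.06 0; 0.5 -0.08 0.06 0",
)

```text
time_s: 10.18
position: [484.4, 94.5, 67.4]
eef_rot: [-180.0, -0.0, 80.2]
ft_force: [0.6, -0.7, -4.3]
opening: 59.5
```

Call:
send_rows(
  commands="0.1 -0.02 0 0; 0.2 -0.03 0 0; 0.2 -0.03 0 0",
)

```text
time_s: 10.55
position: [486.5, 94.3, 67.4]
eef_rot: [180.0, -0.0, 80.2]
ft_force: [-0.2, -0.2, -3.7]
opening: 58.9
```

Call:
send_rows(
  commands="0.1 -0.02 -0.03 0; 0.15 -0.03 -0.03 0; 0.15 -0.03 -0.03 0",
)

```text
time_s: 10.92
position: [487.8, 94.0, 67.1]
eef_rot: [-180.0, -0.0, 80.2]
ft_force: [-2.5, 0.6, 1.3]
opening: 59.0
```

Call:
send_rows(
  commands="0.1 -0.02 0 0; 0.15 -0.03 0 0; 0.15 -0.03 0 0",
)

```text
time_s: 11.3
position: [489.4, 93.7, 67.1]
eef_rot: [180.0, -0.0, 80.2]
ft_force: [-2.9, 1.4, 3.2]
opening: 59.1
```

Call:
send_rows(
  commands="0.1 -0.02 0 0; 0.1 -0.02 0 0",
)

```text
time_s: 11.55
position: [490.4, 93.5, 67.1]
eef_rot: [-180.0, -0.0, 80.2]
ft_force: [-3.6, 0.4, 4.2]
opening: 59.3
```

Call:
send_rows(
  commands="0.1 -0.02 0 0; 0.1 -0.02 0 0",
)

```text
time_s: 11.8
position: [491.3, 93.3, 67.1]
eef_rot: [-180.0, -0.0, 80.2]
ft_force: [-4.5, 0.7, 6.0]
opening: 59.5
```

Call:
send_rows(
  commands="0.1 -0.02 0 0; 0.1 -0.02 0 0",
)

```text
time_s: 12.05
position: [491.4, 93.3, 67.2]
eef_rot: [-179.9, -0.0, 80.2]
ft_force: [-11.6, 1.2, 15.6]
opening: 59.2
```

Call:
send_rows(
  commands="-0.04 0 0.03 0; 0.0 0.15 0.03 0; 0.02 0.3 0.03 0; 0.04 0.45 0.03 0; 0.04 0.45 0.03 0",
)

```text
time_s: 12.68
position: [491.9, 96.3, 67.2]
eef_rot: [-179.9, 0.1, 80.2]
ft_force: [-8.7, -7.0, 7.2]
opening: 59.3
```

Call:
send_rows(
  commands="0.02 0.1 0 0; 0.03 0.2 0 0; 0.03 0.2 0 0",
)

```text
time_s: 13.05
position: [492.2, 98.3, 67.1]
eef_rot: [-179.9, 0.1, 80.2]
ft_force: [-7.8, -7.0, 6.9]
opening: 59.1
```

Call:
send_rows(
  commands="0.0 0.1 0.02 0; 0.02 0.2 0.02 0; 0.02 0.2 0.02 0",
)

```text
time_s: 13.42
position: [492.8, 101.6, 67.3]
eef_rot: [-180.0, 0.0, 80.2]
ft_force: [-4.8, -0.7, -4.6]
opening: 59.3
```

Call:
send_rows(
  commands="0.01 0.1 0 0; 0.02 0.15 0 0; 0.02 0.15 0 0",
)

```text
time_s: 13.8
position: [492.8, 101.7, 67.3]
eef_rot: [-179.9, 0.1, 80.2]
ft_force: [-6.9, -8.4, -1.2]
opening: 59.2
```

Run:
```python
from h import *
s,im=grab('wrist','w4');print(s['position'],s['ft_force'])
grab('top','t4');grab('scene','s4')
a=cv2.imread('pics/w4.png'); b=cv2.resize(cv2.imread('pics/scene0.png')[150:270,330:460],None,fx=1.0,fy=1.0)
cv2.imwrite('pics/c4.png',np.vstack([a,np.hstack([cv2.resize(cv2.imread('pics/s4.png')[160:260,340:460],(240,200)),cv2.resize(cv2.imread('pics/t4.png')[140:240,190:310],(240,200)),np.zeros((200,160,3),np.uint8)])]))
```

```text
[492.82852367 101.74538251  67.33984371] [-6.86856383 -8.40153602 -1.20181735]
```

View pics/c4.png

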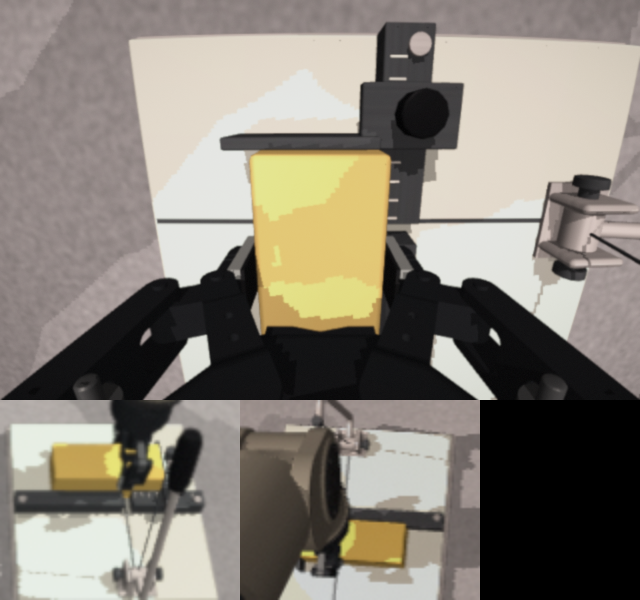

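The block lies against the stop plate (rows 135–150) and the fence. I release it, then nudge it with the shut fingers.

Call:
send_rows(
  commands="0 0 -0.05 0; 0.02 0.03 -0.05 0; 0.02 0.03 -0.05 0",
)

```text
time_s: 14.32
position: [492.9, 101.8, 67.2]
eef_rot: [-179.9, 0.1, 80.2]
ft_force: [-11.6, -10.9, 11.1]
opening: 59.6
```

Call:
send_rows(
  commands="0 0 0 0; 0 0 0 0; 0 0 0.3 0; 0 0 1 0; 0 0 2.5 0; 0 0 4.5 0; 0 0 7 0; 0 0 9 0; 0 0 9 0",
  gripper=-1,
)

```text
time_s: 15.45
position: [494.5, 103.7, 159.0]
eef_rot: [179.9, -0.1, 80.2]
ft_force: [-0.7, 0.1, -0.9]
opening: 85.7
```

Call:
send_rows(
  commands="-2 -0.4 0 0; -4 -0.7 0 0; -6 -1 0 0; -6.9 -1.1 -1 0; -6.9 -1.1 -3 0; -6.9 -1.1 -5 0; -6.9 -1.1 -7.5 0; -6.9 -1.1 -9.5 0; -6.9 -1.1 -10.5 0; -6.9 -1.1 -10.5 0; -6.9 -1.1 -10.5 0",
  gripper=1,
)

```text
time_s: 16.82
position: [425.0, 92.4, 52.5]
eef_rot: [180.0, -0.0, 80.2]
ft_force: [0.1, 0.0, 0.6]
opening: -0.0
```

Call:
send_rows(
  commands="0.3 -0.05 0 0; 0.6 -0.1 0 0; 0.9 -0.15 0 0; 1.2 -0.2 0 0; 1.2 -0.2 0 0",
)

```text
time_s: 17.45
position: [436.9, 90.3, 52.1]
eef_rot: [180.0, 0.0, 80.2]
ft_force: [0.1, 0.0, 0.0]
opening: 0.2
```

Call:
send_rows(
  commands="0.2 -0.03 0 0; 0.4 -0.07 0 0; 0.6 -0.1 0 0; 0.6 -0.1 0 0",
)

```text
time_s: 17.95
position: [442.8, 89.3, 52.1]
eef_rot: [180.0, 0.0, 80.2]
ft_force: [-0.5, 1.0, 0.5]
opening: -0.0
```

Call:
send_rows(
  commands="0.1 -0.02 0 0; 0.2 -0.03 0 0; 0.2 -0.03 0 0",
)

```text
time_s: 18.32
position: [443.8, 89.1, 51.9]
eef_rot: [-179.9, 0.0, 80.2]
ft_force: [-6.5, 1.0, 3.5]
opening: 0.0
```

Call:
send_rows(
  commands="0.1 -0.02 0 0; 0.2 -0.03 0 0; 0.2 -0.03 0 0",
)

```text
time_s: 18.7
position: [444.0, 89.0, 51.7]
eef_rot: [-179.7, 0.0, 80.2]
ft_force: [-17.2, 2.8, 14.2]
opening: -0.2
```

Call:
send_rows(
  commands="-0.8 0.1 0 0; -1.5 0.2 0 0; -1.5 0.2 2 0; -1.5 0.2 5 0; -0.5 -2 6.5 0; 0.5 -5 6.5 0; 1.5 -8 6.5 0; 2.4 -11 6.5 0; 2.4 -11.4 6 0; 2.4 -11.4 3.5 0; 2.4 -11.4 1 0; 2.4 -11.4 0.1 0",
)

```text
time_s: 20.2
position: [469.7, -24.8, 52.0]
eef_rot: [-179.9, 0.0, 80.2]
ft_force: [0.2, -0.1, 0.4]
opening: 0.1
```

Call:
send_rows(
  commands="0 0 0 0; 0.05 0.4 0 0; 0.1 0.8 0 0; 0.2 1.2 0 0; 0.2 1.2 0 0",
)

```text
time_s: 20.82
position: [472.9, -12.7, 53.3]
eef_rot: [180.0, -0.0, 80.2]
ft_force: [-0.3, -0.6, 0.1]
opening: -0.3
```

Call:
send_rows(
  commands="0.03 0.2 0 0; 0.1 0.4 0 0; 0.1 0.6 0 0; 0.1 0.6 0 0",
)

```text
time_s: 21.32
position: [473.6, -7.1, 53.1]
eef_rot: [-180.0, -0.0, 80.2]
ft_force: [0.2, -0.2, 0.0]
opening: 0.2
```

Call:
send_rows(
  commands="0.02 0.15 0 0; 0.05 0.3 0 0; 0.05 0.3 0 0",
)

```text
time_s: 21.7
position: [474.1, -4.3, 53.1]
eef_rot: [-180.0, 0.0, 80.2]
ft_force: [-0.6, -0.2, 1.0]
opening: -0.3
```

Call:
send_rows(
  commands="0.02 0.1 0 0; 0.03 0.2 0 0; 0.03 0.2 0 0",
)

```text
time_s: 22.08
position: [474.1, -4.2, 53.1]
eef_rot: [180.0, 0.1, 80.1]
ft_force: [-2.5, -14.0, 2.8]
opening: -0.1
```

Call:
send_rows(
  commands="-0.2 -1.2 0 0; -0.4 -2.5 0 0; -0.4 -2.5 4 0; -0.4 -2.5 9 0.1; -0.4 -2 14 0.25; -0.4 -0.5 19 0.4; -0.4 2 24 0.56; 1 4.5 29 0.72; 3 6.5 33 0.88; 5 8 35 1.04; 7 9 35 1.2; 9 9.5 35 1.36",
  gripper=0.2,
)

```text
time_s: 23.58
position: [565.1, 92.9, 403.1]
eef_rot: [180.0, -0.0, 158.5]
ft_force: [-0.3, 0.6, -0.4]
opening: 34.1
```

Call:
send_rows(
  commands="1 0 0 0.15; 1 0 0 0.22; 1 0 0 0.22; 1 0 0 0.22; 1 0 0 0.22",
)

```text
time_s: 24.2
position: [574.3, 92.6, 403.2]
eef_rot: [180.0, 0.0, 170.7]
ft_force: [-0.3, 0.1, 0.9]
opening: 34.1
```

Run:
```python
from h import *
s,im=grab('wrist','w5');print(s['position'],s['eef_rot'],s['opening'],s['time_s'])
c=cam('wrist',s); t=np.array([503.35,106.3]); e=np.array([.9856,-.1694])
def g(q,k=0): 
    x=145-(245+k)*np.cos(q)+40*np.sin(q); return np.r_[t+e*x,44+(245+k)*np.sin(q)+40*np.cos(q)]
for q in(1.3,1.35,1.4,1.45,1.5): print(q,g(q).round(1),proj(c,g(q)).round(0),'end',proj(c,g(q,33)).round(0))
```

```text
[574.34176907  92.63818573 403.19383763] [1.79985879e+02 9.21653191e-05 1.70670203e+02] 34.06188608409557 24.2
1.3 [619.7  86.3 290.8] [[321. 246.]] end [[321. 253.]]
1.35 [631.8  84.2 291.8] [[320. 259.]] end [[321. 269.]]
1.4 [644.1  82.1 292.2] [[320. 271.]] end [[320. 285.]]
1.45 [656.3  80.  292. ] [[320. 282.]] end [[320. 299.]]
1.5 [668.5  77.9 291.2] [[320. 293.]] end [[320. 313.]]
```

View pics/w5.png

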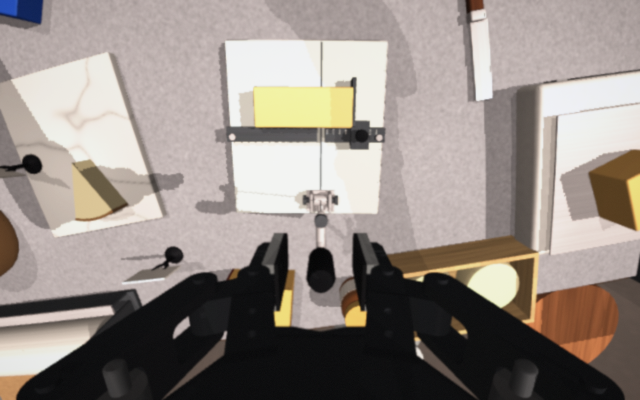

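The view shows the block at (305,107), square against the fence (row 135) and the stop plate (col 354). The handle is centred at column 320, rows 250–288, which gives bow angle ≈1.39.

Call:
send_rows(
  commands="2 -0.3 0 0; 4.5 -0.7 0 0; 6.7 -1 0 0; 6.7 -1 -1 0; 6.7 -1 -3 0; 6.7 -1 -5 0; 6.7 -1 -7 0; 6.7 -1 -9 0; 6.7 -1 -11 0; 6.7 -1 -11.9 0; 6.7 -1 -11.9 0",
  gripper=0,
)

```text
time_s: 25.62
position: [641.3, 82.7, 283.6]
eef_rot: [-180.0, -0.0, 170.7]
ft_force: [0.1, -0.4, -0.4]
opening: 42.5
```

Call:
send_rows(
  commands="0 0 0 0; 0 0 0 0; 0 0 0 0; 0 0 0 0; 0 0 0 0; 0 0 0 0",
  gripper=0.8,
  force=30,
)

```text
time_s: 26.38
position: [641.8, 82.1, 284.9]
eef_rot: [-180.0, 0.1, 170.7]
ft_force: [-0.9, -4.0, 6.9]
opening: 25.0
```

Run:
```python
import numpy as np
def g(q): x=145-245*np.cos(q)+40*np.sin(q); return np.array([x*.9856,-x*.1694,44+245*np.sin(q)+40*np.cos(q)])/10
q=1.39
for seg in (np.arange(1.36,1.0,-.03),np.arange(1.0,.66,-.03),np.arange(.64,.40,-.02),np.arange(.40,.27,-.01)):
    print(q,'; '.join('%.2f %.2f %.2f 0'%tuple(g(a)-g(q)) for a in seg[:12]),seg[:12][-1]); q=seg[:12][-1]
```

```text
1.39 -0.73 0.13 -0.03 0; -1.47 0.25 -0.07 0; -2.20 0.38 -0.14 0; -2.93 0.50 -0.23 0; -3.65 0.63 -0.35 0; -4.37 0.75 -0.49 0; -5.09 0.87 -0.64 0; -5.80 1.00 -0.82 0; -6.51 1.12 -1.02 0; -7.21 1.24 -1.25 0; -7.90 1.36 -1.49 0; -8.59 1.48 -1.76 0 1.0299999999999998
1.0299999999999998 -0.68 0.12 -0.29 0; -1.35 0.23 -0.59 0; -2.01 0.34 -0.92 0; -2.66 0.46 -1.27 0; -3.30 0.57 -1.63 0; -3.92 0.67 -2.02 0; -4.54 0.78 -2.42 0; -5.14 0.88 -2.84 0; -5.74 0.99 -3.29 0; -6.31 1.09 -3.74 0; -6.88 1.18 -4.22 0; -7.43 1.28 -4.71 0 0.6699999999999997
0.6699999999999997 -0.54 0.09 -0.51 0; -0.88 0.15 -0.86 0; -1.22 0.21 -1.21 0; -1.56 0.27 -1.58 0; -1.89 0.32 -1.95 0; -2.21 0.38 -2.32 0; -2.52 0.43 -2.70 0; -2.82 0.49 -3.09 0; -3.12 0.54 -3.49 0; -3.41 0.59 -3.89 0; -3.69 0.63 -4.29 0; -3.96 0.68 -4.71 0 0.4199999999999998
0.4199999999999998 -0.26 0.05 -0.42 0; -0.39 0.07 -0.63 0; -0.52 0.09 -0.84 0; -0.65 0.11 -1.05 0; -0.77 0.13 -1.27 0; -0.89 0.15 -1.48 0; -1.01 0.17 -1.70 0; -1.13 0.19 -1.92 0; -1.24 0.21 -2.14 0; -1.35 0.23 -2.36 0; -1.46 0.25 -2.58 0; -1.57 0.27 -2.80 0 0.2899999999999999
```

Call:
send_rows(
  commands="-0.7 0.1 0 0; -1.5 0.25 -0.1 0; -2.2 0.4 -0.15 0; -2.9 0.5 -0.25 0; -3.65 0.6 -0.35 0; -4.4 0.75 -0.5 0; -4.4 0.75 -0.5 0",
)

```text
time_s: 27.25
position: [596.7, 89.9, 279.3]
eef_rot: [-180.0, -0.0, 170.7]
ft_force: [-2.6, -7.3, 5.6]
opening: 25.1
```

Call:
send_rows(
  commands="-0.7 0.05 -0.15 0; -1.4 0.15 -0.35 0; -2.1 0.25 -0.55 0; -2.8 0.4 -0.75 0; -3.5 0.5 -1 0; -4.2 0.65 -1.25 0; -4.2 0.65 -1.25 0",
)

```text
time_s: 28.12
position: [554.6, 97.0, 266.3]
eef_rot: [-180.0, -0.1, 170.8]
ft_force: [-1.4, -1.0, -0.0]
opening: 25.1
```

Run:
```python
from h import *
s=arm.state(); t=np.array([503.35,106.3]); e=np.array([.9856,-.1694])
d=s['position'][:2]-t; print('cut x,y',d@e,d@[.1694,.9856]); 
for q in(1.1,1.05,1.03,1.0): print(q,145-245*np.cos(q)+40*np.sin(q),36+245*np.sin(q)+40*np.cos(q))
```

```text
cut x,y 52.134821297746846 -0.4858596860622111
1.1 69.51724465319097 272.4896480720748
1.05 57.79202229028758 268.42153218620325
1.03 53.16134254990508 266.63100615000604
1.0 46.28477445462162 263.77248351266024
```

Tracking well at q≈1.03.

Call:
send_rows(
  commands="-0.7 0.1 -0.3 0; -1.35 0.2 -0.6 0; -2 0.35 -0.9 0; -2.65 0.45 -1.25 0; -3.3 0.55 -1.65 0; -3.9 0.65 -2 0; -4.55 0.8 -2.4 0; -5.15 0.9 -2.85 0; -5.75 1 -3.3 0; -6.3 1.1 -3.75 0; -6.9 1.2 -4.2 0; -7.4 1.3 -4.7 0",
)

```text
time_s: 29.62
position: [480.8, 109.6, 219.2]
eef_rot: [-180.0, -0.0, 170.7]
ft_force: [-4.8, -0.2, 5.4]
opening: 25.0
```

Call:
send_rows(
  commands="-0.5 0.1 -0.5 0; -0.9 0.15 -0.85 0; -1.2 0.2 -1.2 0; -1.55 0.25 -1.6 0; -1.9 0.3 -1.95 0; -2.2 0.4 -2.3 0; -2.5 0.45 -2.7 0; -2.8 0.5 -3.1 0; -3.1 0.55 -3.5 0; -3.4 0.6 -3.9 0; -3.7 0.65 -4.3 0; -3.7 0.65 -4.3 0",
)

```text
time_s: 31.12
position: [444.2, 116.0, 176.3]
eef_rot: [-180.0, -0.0, 170.7]
ft_force: [-2.0, -5.2, -1.4]
opening: 25.0
```

Call:
send_rows(
  commands="-0.2 0 -0.3 0; -0.4 0.05 -0.65 0; -0.6 0.1 -1 0; -0.8 0.1 -1.3 0; -1 0.15 -1.65 0; -1.15 0.2 -1.95 0; -1.3 0.2 -2.2 0; -1.4 0.2 -2.4 0; -1.4 0.2 -2.4 0",
)

```text
time_s: 32.25
position: [430.0, 118.3, 152.4]
eef_rot: [-180.0, -0.1, 170.7]
ft_force: [-6.2, -1.9, 0.0]
opening: 25.2
```

Call:
send_rows(
  commands="-0.05 0 -0.1 0; -0.1 0.02 -0.2 0; -0.1 0.02 -0.2 0",
)

```text
time_s: 32.62
position: [429.0, 118.5, 150.5]
eef_rot: [-180.0, -0.0, 170.7]
ft_force: [-6.3, -2.7, 1.0]
opening: 25.2
```

Call:
send_rows(
  commands="-0.05 0 -0.1 0; -0.1 0.02 -0.2 0; -0.1 0.02 -0.2 0",
)

```text
time_s: 33.0
position: [428.0, 118.7, 148.4]
eef_rot: [-180.0, -0.0, 170.7]
ft_force: [-6.1, -3.2, 1.0]
opening: 25.1
```

Call:
send_rows(
  commands="0 0 -0.1 0; -0.05 0.02 -0.2 0; -0.05 0.02 -0.2 0",
)

```text
time_s: 33.38
position: [427.0, 118.9, 146.3]
eef_rot: [-180.0, -0.1, 170.7]
ft_force: [-8.5, -2.2, 1.9]
opening: 25.1
```

Call:
send_rows(
  commands="0 0 -0.1 0; -0.05 0.02 -0.15 0; -0.05 0.02 -0.15 0",
)

```text
time_s: 33.75
position: [426.3, 119.0, 144.8]
eef_rot: [-180.0, -0.1, 170.7]
ft_force: [-9.4, -2.2, 2.5]
opening: 25.2
```

Call:
send_rows(
  commands="-0.05 0.01 -0.1 0; -0.1 0.02 -0.1 0; -0.1 0.02 -0.1 0",
)

```text
time_s: 34.12
position: [425.9, 119.0, 143.9]
eef_rot: [-180.0, -0.1, 170.7]
ft_force: [-5.6, -3.2, 0.2]
opening: 25.2
```

Call:
send_rows(
  commands="-0.05 0.01 -0.1 0; -0.1 0.02 -0.1 0; -0.1 0.02 -0.1 0",
)

```text
time_s: 34.5
position: [425.5, 119.2, 143.0]
eef_rot: [-180.0, 0.0, 170.7]
ft_force: [-1.6, -5.6, -1.2]
opening: 24.7
```

Run:
```python
from h import *
s,_=grab('wrist','w6');print(s['position'],s['ft_force'],s['joints'])
grab('scene','s6')
a=cv2.imread('pics/w6.png')
b=cv2.resize(cv2.imread('pics/s6.png')[150:270,330:460],None,fx=3,fy=3,interpolation=cv2.INTER_CUBIC)
o=np.zeros((600,800,3),np.uint8); o[:360,:390]=b; o[:256,390:800]=cv2.resize(a,(410,256)); cv2.imwrite('pics/c6.png',o[:360])
```

```text
[425.46225609 119.16392146 143.02613952] [-1.58167393 -5.628721   -1.21331303] [-56.97664775  11.53928337  37.18884467 128.05987284 -10.14740741
  43.16415311  67.80163834]
```

View pics/c6.png

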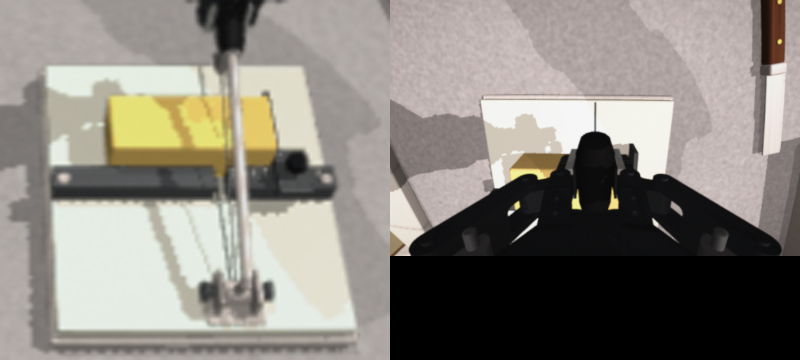

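Call:
send_rows(
  commands="-0.02 0 -0.1 0; -0.03 0 -0.1 0; -0.03 0 -0.1 0",
)

```text
time_s: 34.98
position: [425.0, 119.2, 142.0]
eef_rot: [-180.0, -0.0, 170.7]
ft_force: [-3.5, -5.3, -0.8]
opening: 24.9
```

Call:
send_rows(
  commands="-0.02 0 -0.1 0; -0.03 0 -0.1 0; -0.03 0 -0.1 0",
)

```text
time_s: 35.35
position: [424.5, 119.3, 141.0]
eef_rot: [-180.0, -0.0, 170.7]
ft_force: [-4.5, -4.6, 1.2]
opening: 24.7
```

Call:
send_rows(
  commands="-0.02 0 -0.1 0; -0.03 0 -0.1 0; -0.03 0 -0.1 0",
)

```text
time_s: 35.72
position: [424.1, 119.4, 140.0]
eef_rot: [-180.0, -0.1, 170.7]
ft_force: [-5.5, -3.6, 4.2]
opening: 25.2
```

Call:
send_rows(
  commands="-0.02 0 -0.1 0; -0.02 0 -0.1 0; -0.02 0 -0.1 0",
)

```text
time_s: 36.1
position: [423.8, 119.4, 139.2]
eef_rot: [-180.0, -0.1, 170.7]
ft_force: [-9.5, -3.3, 12.0]
opening: 25.0
```

Call:
send_rows(
  commands="-0.02 0 -0.1 0; -0.02 0 -0.1 0; -0.02 0 -0.1 0",
)

```text
time_s: 36.48
position: [423.7, 119.5, 138.4]
eef_rot: [180.0, -0.1, 170.7]
ft_force: [-11.0, -3.3, 17.7]
opening: 25.1
```

Call:
send_rows(
  commands="0.02 0 0.1 0; 0.03 0 0.17 0; 0.03 0 0.17 0",
)

```text
time_s: 36.85
position: [424.2, 119.4, 139.9]
eef_rot: [-180.0, -0.0, 170.7]
ft_force: [-5.6, -4.8, 5.3]
opening: 25.3
```

Call:
send_rows(
  commands="0 0 0 0; 0 0 0 0; 0 0 0 0; 0 0 0 0; 0 0 0 0",
  gripper=-0.3,
)

```text
time_s: 37.48
position: [424.5, 119.5, 139.8]
eef_rot: [-180.0, 0.0, 170.7]
ft_force: [-0.6, -0.0, 0.8]
opening: 55.4
```

Call:
send_rows(
  commands="0 0 0.5 0; 0 0 1.5 0; 0 0 3 0; 0 0 5 0; 0 0 8 0; 0 0 11 0; 0 0 14 0; 0 3 16 0; 0 7 17 0; 0 12 17 0; 0 16 17 0; 0 20 17 0",
)

```text
time_s: 38.98
position: [424.4, 320.7, 311.1]
eef_rot: [180.0, 0.0, 170.7]
ft_force: [0.1, -0.4, 0.3]
opening: 55.6
```

Run:
```python
from h import *
s,_=grab('wrist','w7');print(s['position'],s['ft_force'],s['time_s'])
grab('scene','s7');grab('top','t7')
b=cv2.resize(cv2.imread('pics/s7.png')[140:270,330:460],(400,400),interpolation=cv2.INTER_CUBIC)
d=cv2.resize(cv2.imread('pics/t7.png')[140:260,190:310],(400,400),interpolation=cv2.INTER_CUBIC)
cv2.imwrite('pics/c7.png',np.hstack([b,d]))
t=np.array([503.35,106.3]); e=np.array([.9856,-.1694])
for n in('scene','top'):
  c=cam(n); o=(330,140,400/130) if n=='scene' else (190,140,400/120)
  for q in(.2,.25,.29,.33):
    f=lambda k:np.r_[t+e*(145-k*np.cos(q)+40*np.sin(q)),44+k*np.sin(q)+40*np.cos(q)]
    print(n,q,((proj(c,[f(278),f(245)])-o[:2])*o[2]).round(0).tolist())
```

```text
[424.35008334 320.65899752 311.06900648] [ 0.10070129 -0.35496997  0.27819261] 38.975
scene 0.2 [[224.0, 16.0], [227.0, 48.0]]
scene 0.25 [[227.0, 10.0], [230.0, 43.0]]
scene 0.29 [[230.0, 6.0], [232.0, 40.0]]
scene 0.33 [[233.0, 2.0], [235.0, 37.0]]
top 0.2 [[125.0, 346.0], [131.0, 308.0]]
top 0.25 [[123.0, 338.0], [129.0, 300.0]]
top 0.29 [[121.0, 331.0], [127.0, 293.0]]
top 0.33 [[118.0, 323.0], [126.0, 286.0]]
```

View pics/c7.png

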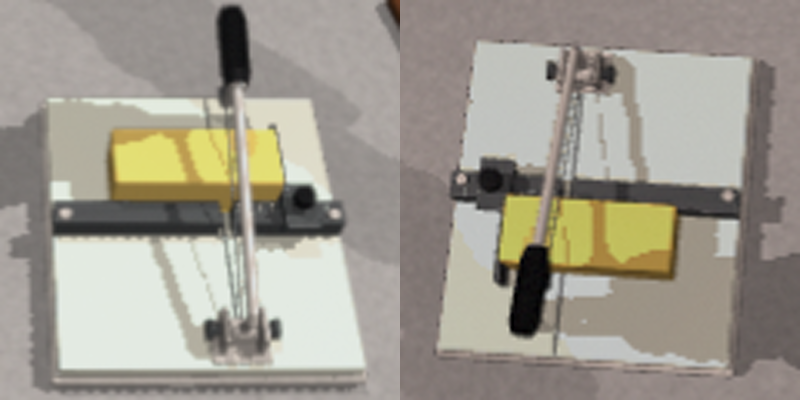

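The bow rests at about 0.28 rad (handle end at left crop 231,6 and right crop 123,336), and the block is at the fence and stop. Last, a numeric squareness check.

Run:
```python
from h import *
def edge(g,us,r0,r1,sgn):
    out=[]
    for u in us:
        d=sgn*np.diff(g[r0:r1,u].astype(float)); k=np.argmax(d); 
        o=0
        if 0<k<len(d)-1: a,b,c=d[k-1:k+2]; o=0 if a-2*b+c==0 else .5*(a-c)/(a-2*b+c)
        out.append([u,r0+k+.5+o])
    return np.array(out)
def ang(P): 
    v=cv2.fitLine(P[:,:2].astype(np.float32),cv2.DIST_HUBER,0,.01,.01).ravel(); return np.degrees(np.arctan(v[0]/v[1])).round(2), P[:,:2].mean(0).round(1)
s=dict(position=[574.34,92.64,403.19],eef_rot=[179.986,0,170.67]); c=cam('wrist',s)
im=cv2.imread('pics/w5.png'); S=cv2.cvtColor(im,cv2.COLOR_BGR2HSV)[:,:,1]; g=cv2.cvtColor(im,cv2.COLOR_BGR2GRAY)
print('w5 block front',ang(onz(c,edge(S,range(262,346,4),78,96,1),80)))
print('w5 fence back ',ang(onz(c,edge(g,list(range(238,312,4)),136,150,1),52)))
c=cam('top'); im=cv2.imread('pics/t7.png'); S=cv2.cvtColor(im,cv2.COLOR_BGR2HSV)[:,:,1]; g=cv2.cvtColor(im,cv2.COLOR_BGR2GRAY)
B=edge(S,range(243,271,2),216,228,-1); F=edge(g,range(236,276,2),188,197,-1)
print('t7 block front',ang(onz(c,B,30)),'fence',ang(onz(c,F,52)))
# stays put
a,b=[cv2.imread(f'pics/top0.png').astype(int),im.astype(int)]
print('wedge/tag/knife diffs',[int(np.abs(a-b)[y0:y1,x0:x1].max(2).mean()) for x0,y0,x1,y1 in((358,150,400,193),(405,178,460,200),(325,115,380,140),(140,210,165,300))])
```

```text
w5 block front (np.float32(9.62), array([459.4,  85.3]))
w5 fence back  (np.float32(9.75), array([533.3,  23.5]))
t7 block front (np.float32(10.49), array([455. ,  60.1])) fence (np.float32(9.09), array([537.7,  54. ]))
wedge/tag/knife diffs [5, 4, 4, 15]
```

Call:
send_rows(
  commands="1 -1 3 0; 3 -3 6 0; 5 -6 9 0; 7 -9 9.2 0; 9 -12 9.2 0; 11 -15 9.2 0; 13 -18 9.2 0; 14.5 -21 9.2 0; 15 -22.7 9.2 0; 15 -22.7 9.2 0; 15 -22.7 9.2 0",
)

```text
time_s: 40.5
position: [573.9, 93.5, 401.9]
eef_rot: [180.0, -0.0, 170.8]
ft_force: [-0.8, 0.5, -0.2]
opening: 55.4
```

Run:
```python
from h import *
s,im=grab('wrist','w8'); print(s['position'],s['eef_rot'],s['time_s'])
a=cv2.imread('pics/w5.png')[20:230,200:420];b=cv2.imread('pics/w8.png')[20:230,200:420]
cv2.imwrite('pics/c8.png',cv2.resize(np.hstack([a,b]),(800,382),interpolation=cv2.INTER_CUBIC))
```

```text
[573.91589808  93.50504832 401.93251299] [ 1.79969684e+02 -2.05459915e-02  1.70786032e+02] 40.5
```

View pics/c8.png

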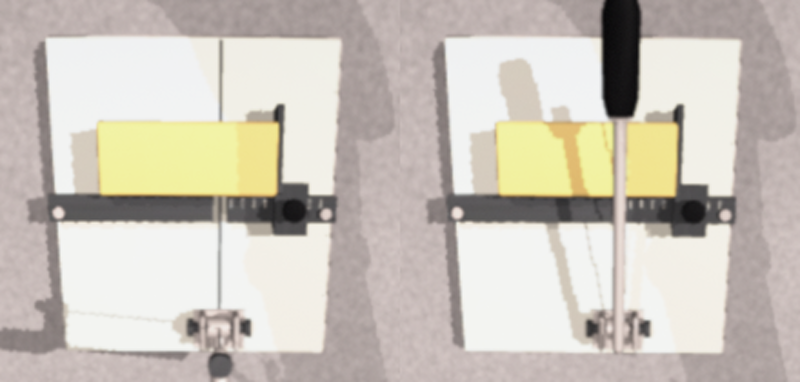

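The before and after views match. The block has not moved: its edges are at 497–678 against 97–278, with a 400-pixel offset, and it sits flush to the fence and the stop. The bow lies over it and the robot is clear.

```bash
python3 -c "
from h import *
print(arm.close_job())"
```

```text
the job is handed in; nothing more can be done
None
```

I set up the cut as asked and handed it in at about 40.5 s of the 72 s allowed. No verdict came back.

**What I did**
- **Block:** I lifted it from the slab, laid it flat on the board along the fence, and slid it against the fence and then the stop. After letting go, I pushed it again with closed fingers: 17 N toward the fence and 14 N toward the stop. It hardly moved either time.
- **Bow:** I pinched the handle and lowered it along its arc, never letting it drop, until the wire pressed on the cheese. That press reached about 18 N, so I eased back to about 5 N before opening the gripper and moving clear.

**Last checks**
- **Bow:** it rests at about 0.28 rad, close to the expected 0.29. I judged that the wire is on the cheese from the rise in force and from this angle, not from a close picture of the wire.
- **Block:** wrist pictures before and after lowering the bow show it hasn't moved. It looks flush with the fence and the stop, and the wrist measurement puts it 0.13° off the fence.
- **Check that disagreed:** the coarser top view gave 1.4° between block and fence. I put that down to its low resolution and shadows.
- **Other items:** the wedge and tag areas look unchanged in the top view. The knife area differed a little more, probably from the arm's shadow, but I didn't look into it further; the arm never went near the knife.

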